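# Start the incubation timers in order

## Robot

A 7-joint arm with a two-finger parallel gripper is mounted at the origin on the work surface. World frame = base frame: x ahead of the robot, y to its left, z up, the work surface at z = 0. Lengths are in m, angles in rad, forces in N, time in s.
With the tool pointing down it reaches from about 0.35 to 0.9 m from the base axis. Payload 8.1 kg.
Tool frame: the origin (TCP) lies midway between the tips of the shut fingers; the grasp point (between the pads) lies 19 mm behind it; z points along the fingers, y is the line along which they close (so a half turn about z gives the same grasp; the last joint's range is limited). The gripper opens to 92 mm and grips with 3 to 60 N. Pads are 19 mm wide; open, the fingers measure 130 mm over their backs; the gripper's body (75 mm by 190 mm) begins 47 mm behind the grasp point.
Start: joints at [-1.353, 0.434, 0.025, 1.573, -0.012, 1.134, -0.075], TCP at [0.197, 0.593, 0.227] pointing down, gripper open.
Joint ranges: [-2.62, 2.62], [-0.44, 2.09], [-1.27, 1.32], [0.08, 2.57], [-1.32, 4.46], [0.12, 2], [-2.74, 2.74]. Speed limits (rad/s): [2.22, 2.22, 3.01, 3.01, 3.14, 3.14, 3.14].

## Interface

Orientations are given as a 3x3 rotation matrix whose columns are the frame's x, y, z axes.
In Python, from station import robot, cams, workorder gives the robot as it stands. The module is installed in compiled form; this text tells all that it offers. Calls block until the motion is done:
- robot.reach(position, orientation): joint-space move of the TCP to a pose.
- robot.movel(position, orientation=None, speed=0.15, force_limit=None): straight line of the TCP; orientation=None keeps the orientation; speed is the mean speed in m/s. With force_limit (N) it stops when the force on the tool has changed by that much, and returns True; else False.
- robot.move_joints(angles): joint-space move.
- robot.grip(opening, force=None): finger opening in m; force is the grip in N (None keeps the last); returns when the fingers have stopped.
- robot.dwell(seconds).
- robot.inverse_kinematics(position, orientation): joint angles nearest the present ones, or None.
- robot.sense(): the state.
- cams.read_camera(name): name is "scene" or "top" or "wrist"; returns the picture (420x560x3 uint8, red, green, blue); there is no depth.
- cams.camera_params(name): a dict with "fovy" (degrees; the focal length in pixels is half the picture's height over the tangent of half this angle, whatever the lens; pixels are square), "cx", "cy" (the principal point, pixels), "extrinsics" (4x4, takes a point from world to camera coordinates). Camera axes: x right, y up, looking along -z (the intrinsics and any distortion apply to the point x, -y, -z); pixel columns grow to the right and rows downward; lengths in m; the calibration is good to about 2 mm. A picture is of the moment at which its call begins: read the wrist's pose just before it. camera_params takes no time and is no camera call; for the wrist camera it gives the pose at the moment of the call.
A pose or a line that the arm cannot do raises robot.IKError and nothing moves.
- workorder.close_job(): hands the job in; it is judged then, once.
The state is a dict: "time_s": time; "qpos": joint angles; "qvel": joint speeds; "tau": joint torques, N m; "tool_pos": TCP position; "eef_rot": TCP orientation; "wrist_force": force on the tool from outside, world axes, zero at the start; "wrist_torque": the same for the moment, N m; "width": finger opening in m; "finger_force": force on a finger pad.
Only numpy, scipy, OpenCV 4.12 (cv2) and the standard library are available. Lean on these libraries where they do the work, as an engineer would, in place of code of your own. Each camera call takes 0.05 s, during which the arm holds its last target. There are 200 camera calls.

## Task

Three samples have just gone in to incubate: start their timers by pressing the blue key, then the yellow key, then the red key, each lightly with a fingertip and right down so that it stays down. Do not press the green key, and leave the timers and everything else on the bench standing where they are: nothing is to be picked up or pushed about.

Things in the scene. Friction and masses are not known exactly. Their poses are not given: they have to be found in the camera images.
- blue_timer: Timer with the blue key: a loose white box 78 x 78 mm, 40 mm high, 0.3 kg, on the bench, with a blue stripe round its foot and a display strip on its top along its -x edge. Origin: centre of its underside; z up.
- blue_key_top (a point): Centre of the flat top of the blue key: a round button 36 mm across on top of that timer, 11 mm towards the timer's +x from its middle. Key up: this point is 54 mm above the bench; fully down: 44 mm. It moves with the key.
- blue_key (a joint): How far the blue key is pressed: 0 up, 0.010 m fully down against its stop. It starts to move at about 3 N, takes about 4.5 N half way and 5.7 N when fully down, and stays where it is left. Hitting the stop fast jolts it hard.
- yellow_timer: Timer with the yellow key: a loose white box 78 x 78 mm, 40 mm high, 0.3 kg, on the bench, with a yellow stripe round its foot and a display strip on its top along its -x edge. Origin: centre of its underside; z up.
- yellow_key_top (a point): Centre of the flat top of the yellow key: a round button 36 mm across on top of that timer, 11 mm towards the timer's +x from its middle. Key up: this point is 54 mm above the bench; fully down: 44 mm. It moves with the key.
- yellow_key (a joint): How far the yellow key is pressed: 0 up, 0.010 m fully down against its stop. It starts to move at about 3 N, takes about 4.5 N half way and 5.7 N when fully down, and stays where it is left. Hitting the stop fast jolts it hard.
- red_timer: Timer with the red key: a loose white box 78 x 78 mm, 40 mm high, 0.3 kg, on the bench, with a red stripe round its foot and a display strip on its top along its -x edge. Origin: centre of its underside; z up.
- red_key_top (a point): Centre of the flat top of the red key: a round button 36 mm across on top of that timer, 11 mm towards the timer's +x from its middle. Key up: this point is 54 mm above the bench; fully down: 44 mm. It moves with the key.
- red_key (a joint): How far the red key is pressed: 0 up, 0.010 m fully down against its stop. It starts to move at about 3 N, takes about 4.5 N half way and 5.7 N when fully down, and stays where it is left. Hitting the stop fast jolts it hard.
- green_timer: Timer with the green key: a loose white box 78 x 78 mm, 40 mm high, 0.3 kg, on the bench, with a green stripe round its foot and a display strip on its top along its -x edge. Origin: centre of its underside; z up.
- green_key_top (a point): Centre of the flat top of the green key: a round button 36 mm across on top of that timer, 11 mm towards the timer's +x from its middle. Key up: this point is 54 mm above the bench; fully down: 44 mm. It moves with the key.
- green_key (a joint): How far the green key is pressed: 0 up, 0.010 m fully down against its stop. It starts to move at about 3 N, takes about 4.5 N half way and 5.7 N when fully down, and stays where it is left. Hitting the stop fast jolts it hard.
- flask: Loose conical flask with amber contents and foil cap, 80 mm across, 104 mm tall, left (+y) of the timers. Origin: centre of its underside.
- reagent: Loose clear bottle with blue cap, 56 mm across, 100 mm tall, right (-y) of the timers. Origin: centre of its underside.
- vial: Loose small amber vial with white cap, 26 mm across, 48 mm tall, between robot and timers. Origin: centre of its underside.
- jar: Loose small white jar with black cap, 40 mm across, 45 mm tall, between robot and timers. Origin: centre of its underside.
- pipette: Loose grey pipette, lying, 235 mm long along its x, 25 mm high, beyond the timers. Origin: under its body, 55 mm from the plunger end.
Mind the look-alikes: they are no part of the job. Leave any black or pink look-alike of the blue_timer alone.

How it is judged:
By the outcome, as a careful person would: the job done as asked, in the order asked, and still so for the second after the job is handed in, with the robot touching nothing.
It also fails if it takes over 51 s, if anything falls off the work surface, if the arm or the gripper's body presses on something with over 40 N, if the wrist force passes 120 N, or if a joint passes its speed limit or range.

## Working session

There is one attempt and no reset: what is moved stays moved. The work goes in short steps, each a Python script; the robot and the scene stay as the last script left them, time stands still between calls to the robot, and variables do not carry over. Pictures are saved under pics/ and viewed, at most 10 in all, crops included, and the job is handed in when it is done.

```bash
mkdir -p pics; python3 - <<'E'
from station import robot,cams
import cv2
for n in("top","scene"):
    im=cams.read_camera(n);cv2.imwrite(f"pics/{n}0.png",im[:,:,::-1]);print(n,cams.camera_params(n))
s=robot.sense();print(s["time_s"],s["tool_pos"],s["eef_rot"],s["wrist_force"],s["width"])
E
```

```text
top {'fovy': 53.601308336454395, 'cx': 273.6338290616036, 'cy': 214.0273499951731, 'extrinsics': array([[-0.00896729, -0.99990598, -0.01037424,  0.00602558],
       [ 0.99547   , -0.00990857,  0.09455844, -0.49885535],
       [-0.09465234, -0.00947931,  0.99546526, -1.39220088],
       [ 0.        ,  0.        ,  0.        ,  1.        ]])}
scene {'fovy': 48.170841706155954, 'cx': 289.13976347878094, 'cy': 211.3182127245394, 'extrinsics': array([[-0.77556699,  0.63126321,  0.00161332,  0.40311507],
       [-0.42006719, -0.51799689,  0.74513272,  0.15494578],
       [ 0.47121057,  0.57722264,  0.66691425, -1.50247168],
       [ 0.        ,  0.        ,  0.        ,  1.        ]])}
0.1 [0.19698726 0.59267325 0.22602792] [[-9.48960845e-01  3.15393743e-01 -3.17612154e-04]
 [ 3.15393876e-01  9.48959867e-01 -1.36885212e-03]
 [-1.30326205e-04 -1.39915999e-03 -9.99999013e-01]] [0.71156472 0.0057478  0.02918144] 0.09176096550678012
```

View pics/top0.png

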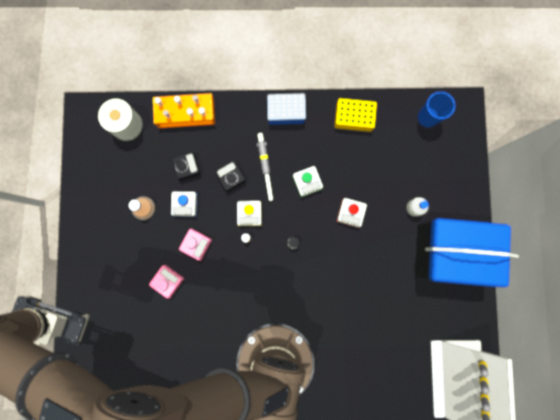

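View pics/scene0.png

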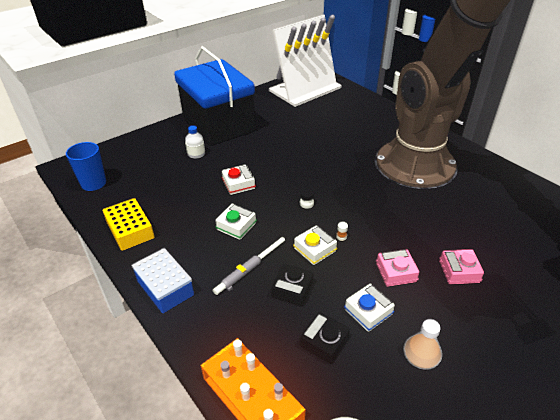

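The top view shows the keys at about blue (183,201), yellow (249,211), red (353,209) and green (307,178). In the scene view they are at (367,302), (313,239), (234,173) and (233,216). Next I'll triangulate them.

```bash
cat > h.py <<'E'
import numpy as np,cv2
from station import robot,cams
HUE={"blue":(105,10),"yellow":(28,10),"red":(0,10),"green":(65,15)}
def blob(im,c,seed,r=14):
    """centroid, area and box of the coloured blob nearest the seed pixel"""
    hsv=cv2.cvtColor(im,cv2.COLOR_RGB2HSV).astype(int)
    d=abs((hsv[...,0]-HUE[c][0]+90)%180-90)
    m=((d<=HUE[c][1])&(hsv[...,1]>130)&(hsv[...,2]>70)).astype(np.uint8)
    n,l,st,ce=cv2.connectedComponentsWithStats(m,connectivity=4)
    k=[i for i in range(1,n) if np.hypot(*(ce[i]-seed))<r]
    if not k: return None
    i=max(k,key=lambda i:st[i,4]); return ce[i],st[i]
def ray(uv,p):
    f=210/np.tan(np.radians(p["fovy"])/2); E=p["extrinsics"]; R=E[:3,:3]
    d=R.T@np.array([(uv[0]-p["cx"])/f,-(uv[1]-p["cy"])/f,-1]); return -R.T@E[:3,3],d/np.linalg.norm(d)
def plane(uv,p,z):
    o,d=ray(uv,p); return o+d*(z-o[2])/d[2]
def tri(rs):
    A=sum(np.eye(3)-np.outer(d,d) for o,d in rs); b=sum((np.eye(3)-np.outer(d,d))@o for o,d in rs)
    return np.linalg.solve(A,b)
E
python3 - <<'E'
from h import *
np.set_printoptions(precision=4,suppress=True)
T={"blue":(183,201),"yellow":(249,211),"red":(353,209),"green":(307,178)}
S={"blue":(367,302),"yellow":(313,239),"red":(234,173),"green":(233,216)}
t=cams.read_camera("top");s=cams.read_camera("scene");pt=cams.camera_params("top");ps=cams.camera_params("scene")
for c in T:
    a=blob(t,c,T[c]);b=blob(s,c,S[c])
    print(c,a,b,plane(a[0],pt,.054),plane(b[0],ps,.054),tri([ray(a[0],pt),ray(b[0],ps)]))
E
```

```text
blue (array([182.3636, 199.7727]), array([178, 196,   9,   9,  66], dtype=int32)) (array([367.0398, 301.6219]), array([359, 294,  17,  16, 201], dtype=int32)) [0.547  0.3064 0.054 ] [0.5525 0.3099 0.054 ] [0.5482 0.3075 0.0478]
yellow (array([248.4286, 209.2857]), array([244, 205,  10,  10,  70], dtype=int32)) (array([312.1731, 238.8718]), array([305, 232,  15,  14, 156], dtype=int32)) [0.5127 0.085  0.054 ] [0.5183 0.089  0.054 ] [0.5138 0.085  0.0479]
red (array([353.1884, 208.8116]), array([349, 205,   9,   9,  69], dtype=int32)) (array([233.7921, 172.6139]), array([228, 167,  12,  11, 101], dtype=int32)) [ 0.5108 -0.264   0.054 ] [ 0.5165 -0.2605  0.054 ] [ 0.5122 -0.2657  0.0487]
green (array([306.5254, 177.0678]), array([303, 173,   8,   9,  59], dtype=int32)) (array([232.3821, 215.8618]), array([226, 210,  13,  12, 123], dtype=int32)) [ 0.6196 -0.1106  0.054 ] [ 0.625 -0.107  0.054] [ 0.6213 -0.1115  0.0485]
```

Both views agree to within 6 mm, and the triangulated height of about 48 mm fits the 54 mm key, so I'll refine with the wrist camera above blue.

```bash
python3 - <<'E'
from h import *
np.set_printoptions(precision=4,suppress=True)
R=np.array([[0,1,0],[1,0,0],[0,0,-1.]])
for p in [(.548,.307),(.514,.086),(.513,-.263)]: print(robot.inverse_kinematics([*p,.045],R))
robot.grip(0.0,10)
robot.reach([.548,.307,.2],R)
robot.dwell(.2)
p=cams.camera_params("wrist");im=cams.read_camera("wrist");cv2.imwrite("pics/w0.png",im[:,:,::-1])
s=robot.sense();print(s["time_s"],s["tool_pos"],s["width"],s["wrist_force"]);print(p)
E=p["extrinsics"];q=E@[.548,.307,.054,1];f=210/np.tan(np.radians(p["fovy"])/2)
uv=(p["cx"]+f*q[0]/-q[2],p["cy"]-f*q[1]/-q[2]);print(uv)
b=blob(im,"blue",uv,60);print(b); b and print(plane(b[0],p,.054))
E
```

```text
[-0.8166  0.6475  0.3319  1.7635 -0.2839  0.7778 -0.3434]
[-0.6172  0.5364  0.4804  2.0433 -0.3996  0.6522  0.1277]
[-0.1406  0.6902  0.7854  1.9215 -0.6689  0.8124  1.0142]
3.5417 [0.5475 0.3079 0.2   ] 0.0006816155163439581 [0.8042 0.0568 0.0057]
{'fovy': 68.81148776172581, 'cx': 279.9859619318956, 'cy': 209.65185515706645, 'extrinsics': array([[ 1.    ,  0.0019, -0.0004, -0.5468],
       [-0.0019,  0.961 , -0.2764, -0.2685],
       [-0.0001,  0.2764,  0.961 , -0.4509],
       [ 0.    ,  0.    ,  0.    ,  1.    ]])}
(np.float64(281.6576852877144), np.float64(199.36381694995777))
(array([280.6502, 197.3718]), array([264, 180,  34,  35, 909], dtype=int32))
[0.547  0.3091 0.054 ]
```

View pics/w0.png

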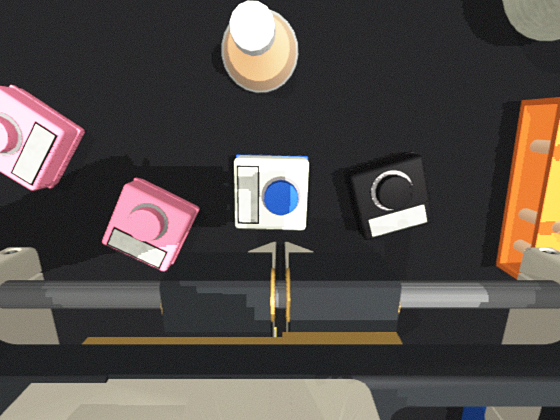

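The wrist view shows the white timer with the blue key at (281,197), which puts it at (0.547, 0.309). The fingertips sit just below it in the picture, and the black and pink look-alikes are on either side. Now I'll press it.

```bash
cat >> h.py <<'E'
R=np.array([[0,1,0],[1,0,0],[0,0,-1.]])
def look(c,xy):
    p=cams.camera_params("wrist");im=cams.read_camera("wrist")
    E=p["extrinsics"];q=E@[*xy,.054,1];f=210/np.tan(np.radians(p["fovy"])/2)
    b=blob(im,c,(p["cx"]-f*q[0]/q[2],p["cy"]+f*q[1]/q[2]),40)
    return im,b,plane(b[0],p,.054)
def press(xy):
    robot.movel([*xy,.066],R,speed=.1)
    robot.dwell(.2);a=robot.sense()
    hit=robot.movel([*xy,.040],R,speed=.01,force_limit=8)
    s=robot.sense();print("hit",hit,s["tool_pos"],s["wrist_force"]-a["wrist_force"],s["time_s"])
    robot.movel([*xy,.066],R,speed=.04)
    robot.movel([*xy,.2],R,speed=.15)
E
python3 - <<'E'
from h import *
press((.547,.309)); robot.dwell(.2)
im,b,x=look("blue",(.547,.309));print(b,x,robot.sense()["time_s"])
t=cams.read_camera("scene");cv2.imwrite("pics/s1.png",cv2.resize(t[230:390,280:480,::-1],None,fx=3,fy=3))
E
```

```text
hit True [0.54701858 0.30903527 0.04437821] [-0.23398228 -0.25149785  7.21492594] 7.1583
(array([281.47374847, 196.36630037]), array([266, 181,  32,  32, 819], dtype=int32)) [0.54689471 0.31079664 0.054     ] 9.15
```

View pics/s1.png

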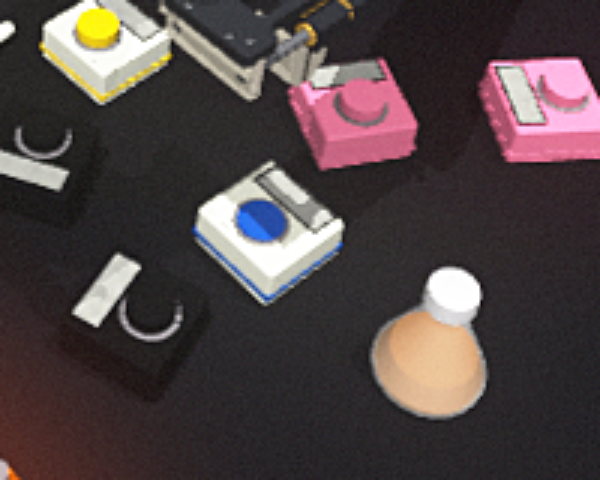

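The crop shows the blue key sunk nearly flush at (262,220), with its timer in place. Stop contact came at z = 44.4 mm with 7.2 N. Next is yellow, with a slightly higher force limit to check that the stop depth matches.

```bash
sed -i 's/force_limit=8/force_limit=11/' h.py; python3 - <<'E'
from h import *
robot.reach([.514,.086,.2],R);robot.dwell(.2)
im,b,x=look("yellow",(.514,.086));print(b,x)
if np.hypot(x[0]-.514,x[1]-.086)<.01 and 28<b[1][2]<45:
    press(x[:2]); robot.dwell(.1); im,b,x=look("yellow",x[:2]);print(b,x,robot.sense()["time_s"])
E
```

```text
(array([277.08988764, 198.96004994]), array([263, 182,  29,  35, 801], dtype=int32)) [0.51029327 0.08700658 0.054     ]
hit True [0.51030218 0.08703998 0.04428076] [-2.42583868  0.26037531  7.90954345] 13.975
(array([278.21789883, 196.8463035 ]), array([268, 181,  19,  33, 514], dtype=int32)) [0.50655984 0.08844525 0.054     ] 15.8667
```

```bash
python3 - <<'E'
from h import *
im=cams.read_camera("wrist")[120:280,180:380];sc=cams.read_camera("scene")[180:340,230:430]
cv2.imwrite("pics/y1.png",cv2.resize(np.hstack([im,sc])[...,::-1],None,fx=2,fy=2,interpolation=cv2.INTER_CUBIC))
E
```

```text
(no output)
```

View pics/y1.png

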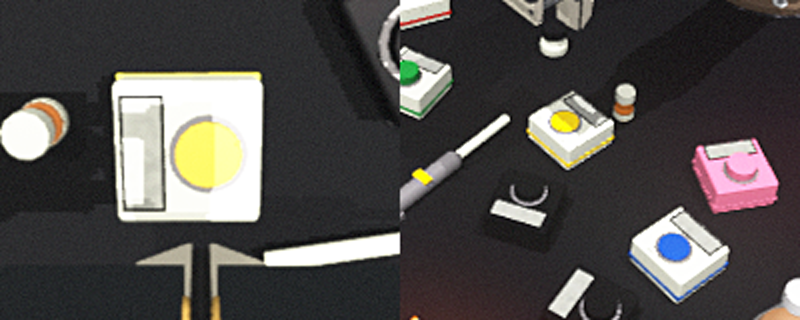

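Yellow is pressed flush: key at crop (208,155) on the left half, timer square and nothing disturbed. The bright side of the key had been cut off the mask, so my aim was about 4 mm off centre, which did no harm. Now red.

```bash
python3 - <<'E'
from h import *
robot.reach([.513,-.263,.2],R);robot.dwell(.2)
im,b,x=look("red",(.513,-.263));print(b,x)
if np.hypot(x[0]-.513,x[1]+.263)<.01 and 28<b[1][2]<45:
    press(x[:2])
robot.dwell(.1);print(robot.sense()["time_s"],robot.sense()["wrist_force"])
im=cams.read_camera("wrist")[100:300,140:420];sc=cams.read_camera("scene")[120:320,180:460]
cv2.imwrite("pics/r1.png",cv2.resize(np.hstack([im,sc])[...,::-1],(800,286),interpolation=cv2.INTER_CUBIC))
pt=cams.camera_params("top");t=cams.read_camera("top")
for c,u in {"blue":(182.4,199.8),"yellow":(248.4,209.3),"red":(353.2,208.8),"green":(306.5,177.1)}.items(): b=blob(t,c,u);print(c,b and b[0])
E
```

```text
(array([278.38193689, 200.88792165]), array([262, 184,  34,  35, 919], dtype=int32)) [ 0.51090849 -0.26436252  0.054     ]
hit True [ 0.51094198 -0.26436121  0.04434558] [-1.38501789  0.49282322  6.80784904] 21.1583
23.0 [-0.0466874   0.14162587 -0.15573746]
blue [182.55932203 199.81355932]
yellow [248.56923077 209.35384615]
red [351.71428571 207.48571429]
green [306.5        177.13793103]
```

View pics/r1.png

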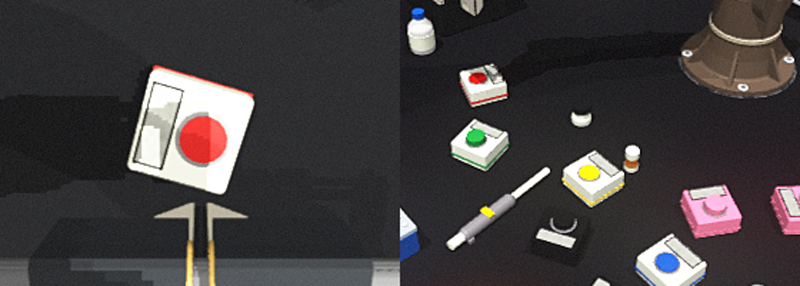

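Red is flush (crop (202,138)), green is still up, and nothing has moved. All three keys bottomed at the same depth, about 44.3 mm, so I'm handing the job in.

```bash
python3 -c "
from station import workorder
print(workorder.close_job())"
```

```text
the job is handed in; nothing more can be done
None
```

I pressed the blue, yellow and red keys fully down in that order, left green up and disturbed nothing that I could see in the pictures, and handed the job in at about 23 s of the 51 s allowed.

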